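# Hold a spring clip gaping over the plant card

### The arm

A 6-joint arm with a two-finger parallel gripper is mounted at the origin on the work surface. World frame = base frame: x ahead of the robot, y to its left, z up, the work surface at z = 0. Lengths are in m, angles in degrees, forces in N, time in s.
With the tool pointing down it reaches from about 0.375 to 0.9 m from the base axis. Payload 3.1 kg.
Tool frame: the origin (TCP) lies midway between the tips of the shut fingers; the grasp point (between the pads) lies 19 mm behind it (bot.hold_point_z is the distance from the TCP to the grasp point, in m); z points along the fingers, y is the line along which they close (so a half turn about z gives the same grasp; the last joint's range is limited). The gripper opens to 87 mm and grips with 3 to 60 N. Pads are 19 mm wide; open, the fingers measure 117 mm over their backs; the gripper's body (75 mm by 190 mm) begins 51 mm behind the grasp point.
Start: joints at [-85.399, 30.224, 82.088, -0, 67.689, -10.227], TCP at [0.16, -0.604, 0.223] pointing down, gripper open.
Joint ranges: [-176.69, 176.69], [-43.24, 126.21], [12.49, 139.97], [-82, 262], [0, 151.66], [-163.58, 163.58]. Speed limits (degrees/s): [159.86, 159.86, 180, 180, 180, 180].

### API

Orientations are given as a 3x3 rotation matrix whose columns are the frame's x, y, z axes.
In Python, from rig import read_state, optics, order, bot gives the robot as it stands.
- The arm moves only by the tool drive_tool, never from a script. Its argument "steps" is a list of rows, each a list of 7 numbers: the finger opening in mm, from 0 to 87, then the shift along the tool's x, y, z normalised to -1 to 1, where 1 is 0.12 m, then the turn, a rotation vector about the tool's x, y, z normalised to -1 to 1, where 1 is 1.5 rad. In form: [[jaw, tx, ty, tz, ax, ay, az], ...]. A call has 1 to 8 rows; each row is the pose to reach, as a shift and turn from the pose commanded when the call began, along the tool's axes at that moment; what a row does not reach only later rows make up. A row lasts 1/10 s, in which the tool goes at most 50 mm and 8.59 degrees, less where a joint would pass 70% of its speed; a pose out of reach is approached as far as the arm can. A call with a number of a shift or a turn outside -1 to 1 is refused whole. A call with a gripper value outside its range is refused whole. The fingers move at their own pace and stop on an object; the grip force is fixed at half the most. Time passes only in rows, so rows that repeat a pose let the fingers close. It gives the time, the measured TCP pose, the force, the opening and the grip force at its end, in the units of the state.
- read_state(): the state, without advancing time (a new reading comes with each control period).
- optics.capture(name): name is "scene" or "top" or "wrist"; returns a dict with "color" (384x512x3 uint8, blue, green, red), "range_z" (384x512 float32, m along the optical axis (not along the pixel's ray), 0 where there is no reading), "fx", "fy", "cx", "cy" (pixels), "rvec" (rotation vector, rad) and "tvec" (3), from world to camera coordinates, as OpenCV has them. Camera axes: x right, y down, z forward; pixel columns grow to the right and rows downward; lengths in m; the calibration is good to about 2 mm. A picture is of the moment at which its call begins.
- order.hand_in(): hands the job in; it is judged then, once.
The state is a dict: "time_s": time; "joint_positions": joint angles; "qvel": joint speeds; "tau": joint torques, N m; "position": TCP position; "tcp_rot": TCP orientation; "force": force on the tool from outside, world axes, zero at the start; "moment": the same for the moment, N m; "opening": opening from 0.0 (shut) to 1.0 (fully open); "grasp_force": force on a finger pad.
Only numpy, scipy, OpenCV 4.12 (cv2) and the standard library are available. Lean on these libraries where they do the work, as an engineer would, in place of code of your own. Each camera call takes 0.05 s, during which the arm holds its last target. There are 200 camera calls.

### The job

I want to clip a photo to the plant card. First pull the glass sash of the card stand all the way down so the card's top edge is bare; then take the orange spring clip off its rest by squeezing its handles, and hold it gaping over the middle of the card's top edge, upright and square to the card, its jaw tips some 15 to 20 mm below the edge, one jaw on either side and touching nothing but your fingers. Finish while still holding it wide open there, and leave everything else where it stands.

Things in the scene. Friction and masses are not known exactly. Their poses are not given: they have to be found in the camera images.
- card_stand: fixed wooden stand with an upright plant picture card behind a white-framed glass sash. Base 110 x 170 x 20 mm (x -60 to +50), 155 mm posts at both ends of the card. Origin on the table, mid width; -x is the front (sash side), y along the card, z up. The card is a rigid sheet 4 mm thick, 132 mm wide, across x = +20 mm, top edge at z = 150 mm
- card_edge (a point): middle of the card's top edge (middle of its thickness), 150 mm above the table; x is normal to the card (towards the back), y along the edge, z up
- sash (a joint): how far the glass sash has been pulled down, m: 0 fully raised (top rail 35 mm above the card's edge), 0.065 fully down (30 mm below it). It stays where it is left; friction takes a few newtons. The glass slides 22 mm in front of the card
- sash_knob (a point): middle of the sash's brass knob: upright cylinder 18 mm across, 34 mm tall, 45 mm in front of the stand's origin (40 mm before the glass), standing on a bracket 10 mm thick, 16 mm wide. Can be pinched from above along any direction. 197 mm above the table with the sash raised, 132 mm with it down
- clip_rest: fixed dark wooden block 60 x 110 x 30 mm with an upright pale strip 4 mm thick, 90 mm long, 22 mm tall along the middle of its top (along its y); origin under its centre, z up
- rest_strip (a point): middle of the top edge of the strip, 52 mm above the table; x normal to the strip
- clip: orange spring clip like a big clothes peg, about 70 g, parked upright astride the strip, jaws down. Origin on its pivot (10 mm barrel along y); handles and jaws open along x; z up. Handles 24 mm wide (y), 4 to 38 mm above the pivot; parked a V 44 mm over the tops, squeezed home parallel and 26 mm over the outsides, at about 12 N a side. Let go, it springs shut
- clip_mouth (a point): midway between the jaw tips, 44 mm below the pivot (-z of the clip). The jaws are 30 mm wide (y) and part symmetrically when the handles are squeezed, to 26 mm between the tips; free depth above the tips 38 mm
- clip_arm_a (a joint): turn of one clip arm, rad: 0 parked on the strip, -0.045 jaws shut on nothing, 0.25 squeezed home (jaws wide open); the other arm mirrors it
- wood_jar: dark turned wooden jar, 86 mm across, 120 mm tall; origin under its centre; a bystander
- cactus: small cactus in a white pot, pot 72 mm across, 155 mm tall in all; origin under its centre; a bystander
- leafy_pot: leafy plant in a black pot, pot 80 mm across, 140 mm tall in all; origin under its centre; a bystander
- wood_bowl: pale wooden bowl, 110 mm across, 45 mm tall; origin under its centre; a bystander
- candle: candle in an aluminium tin, 60 mm across, 48 mm tall; origin under its centre; a bystander
- soap: yellowish bar of soap, 75 x 50 x 26 mm; origin under its centre; a bystander
- book: teal book lying flat, 130 x 190 x 28 mm; origin under its centre; a bystander
- puzzle_box: white flat puzzle box with coloured dots, 130 x 130 x 50 mm; origin under its centre; a bystander
There are look-alikes about, which are no part of the job. What is meant by the clip is not yellow, and is the smaller of those in its own colour.

How it is judged (in metres and radians):
On the way, in this order (a step that is already met when the one before it is completed fails the run):
1. the sash is all the way down (within 7 mm of its stop) (value of joint sash above 0.058 m), for 0.2 s.
2. the clip is squeezed wide open in the fingers and off its rest (value of joint clip_arm_a above 0.19 rad and contact force between the fingers and clip above 2 N and distance between clip_mouth and rest_strip above 0.06 m and contact force between clip and clip_rest below 0.5 N), for 0.2 s.
At the end, for the whole second after the job is handed in: Sash within 7 mm of its lower stop; clip in the fingers (over 2 N), squeezed wide (arm over 0.19 rad), still, touching neither stand nor rest; jaw-tip midpoint within 8 mm of the card plane, 30 mm of the edge middle, 6 to 30 mm below the edge; upright and square within 0.2 rad (value of joint sash above 0.058 m and value of joint clip_arm_a above 0.19 rad and contact force between the fingers and clip above 2 N and contact force between clip and card_stand below 0.5 N and contact force between clip and clip_rest below 0.5 N and x of clip_mouth in the frame of card_edge between -0.008 and 0.008 m and y of clip_mouth in the frame of card_edge between -0.03 and 0.03 m and z of clip_mouth in the frame of card_edge between -0.03 and -0.006 m and angle between clip's own z axis and vertical below 0.2 rad and angle between the x axis of clip and the x axis of card_stand, either way round below 0.2 rad and linear speed of clip below 0.03 m/s); the arm keeps its last pose, push and grip.
It fails at once if a bystander (jar, cactus, leafy pot, bowl, candle, soap, book or puzzle box) is shoved more than 30 mm (distance of any of wood_jar, cactus, leafy_pot, wood_bowl, candle, soap, book, puzzle_box from where it was at the start of the episode above 0.03 m).
It also fails if it takes over 56 s, if anything falls off the work surface, if the arm or the gripper's body presses on something with over 40 N, if the wrist force passes 120 N, or if a joint passes its speed limit or range.

## Working session

There is one attempt and no reset: what is moved stays moved. The work goes in short steps, Python scripts to look and compute and a tool call to move; the robot and the scene stay as the last step left them, time stands still between calls to the robot, and variables do not carry over. Pictures are saved under pics/ and viewed, at most 10 in all, crops included, and the job is handed in when it is done.

Besides the shell and the picture viewer there is one more tool, called after "Request:" in YAML: its name, and indented under it one key for each argument. drive_tool: Moves the arm, as the interface text tells. Scaled input: -1 to 1 covers 0.12 m each way for a shift and 1.5 rad each way for a turn. Its arguments: {"type":"object","properties":{"steps":{"type":"array"}},"required":["steps"]}

```bash
mkdir -p pics; cat > h.py <<'E'
import numpy as np, cv2
from rig import read_state, optics, order, bot
def cap(n):
    c=optics.capture(n); R=cv2.Rodrigues(np.array(c['rvec'],float))[0]; t=np.array(c['tvec'],float).ravel()
    z=c['range_z']; v,u=np.mgrid[:z.shape[0],:z.shape[1]]
    P=np.stack([(u-c['cx'])/c['fx']*z,(v-c['cy'])/c['fy']*z,z],-1)
    c['W']=(P-t)@R; c['W'][z==0]=np.nan; c['R']=R; c['t']=t
    return c
E
python3 - <<'E'
from h import *
a=[cap(n) for n in('scene','top')]
for n,c in zip(('scene','top'),a):
    np.savez('pics/'+n+'0.npz',**{k:c[k] for k in('color','W','R','t','fx','fy','cx','cy')})
    cv2.imwrite(f'pics/{n}0.png',cv2.resize(c['color'],(800,600),interpolation=cv2.INTER_CUBIC))
    print(n,-c['R'].T@c['t'])
print(read_state())
E
```

```text
scene [ 1.17423559 -1.01800293  0.85148255]
top [ 0.36745576 -0.01648144  1.36160399]
{'time_s': 0.1, 'joint_positions': array([-8.53991246e+01,  3.02737965e+01,  8.21488228e+01,  1.35946124e-04,
        6.76900956e+01, -1.02289977e+01]), 'qvel': array([-0.05958124, -0.05992363, -0.14838773,  0.12393159,  0.05154114,
        0.09094437]), 'tau': array([ 4.94838696e-05, -4.40987062e+01, -1.77150536e+01,  6.34524389e-02,
        5.34180191e-02, -4.58953980e-05]), 'position': array([ 0.15992601, -0.60350945,  0.22166905]), 'tcp_rot': array([[ 9.66690330e-01,  2.55948786e-01, -1.55612835e-04],
       [ 2.55948592e-01, -9.66688405e-01,  1.96108149e-03],
       [ 3.51507304e-04, -1.93558740e-03, -9.99998065e-01]]), 'force': array([-0.55257629,  0.47984244, -0.61511513]), 'moment': array([-0.01046421, -0.01954397, -0.0067462 ]), 'grasp_force': 0.0, 'opening': 1.0010825811539865}
```

View pics/scene0.png

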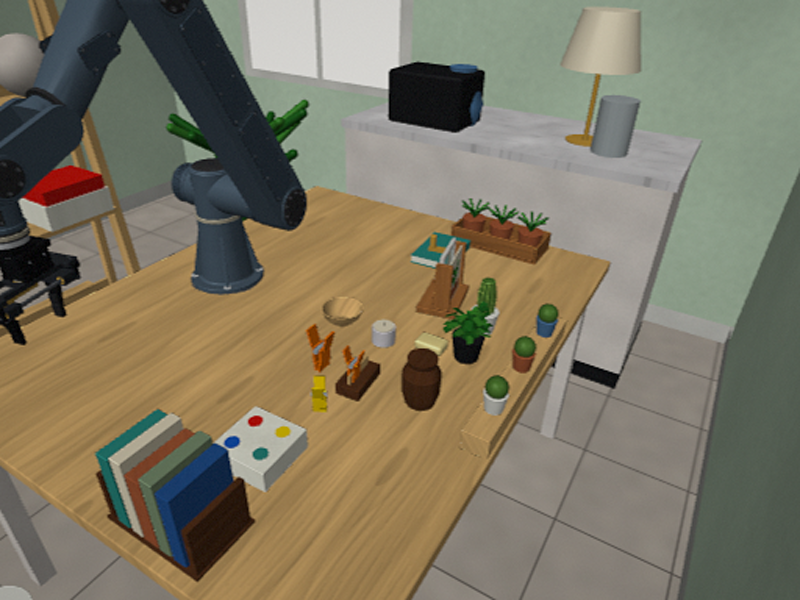

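View pics/top0.png

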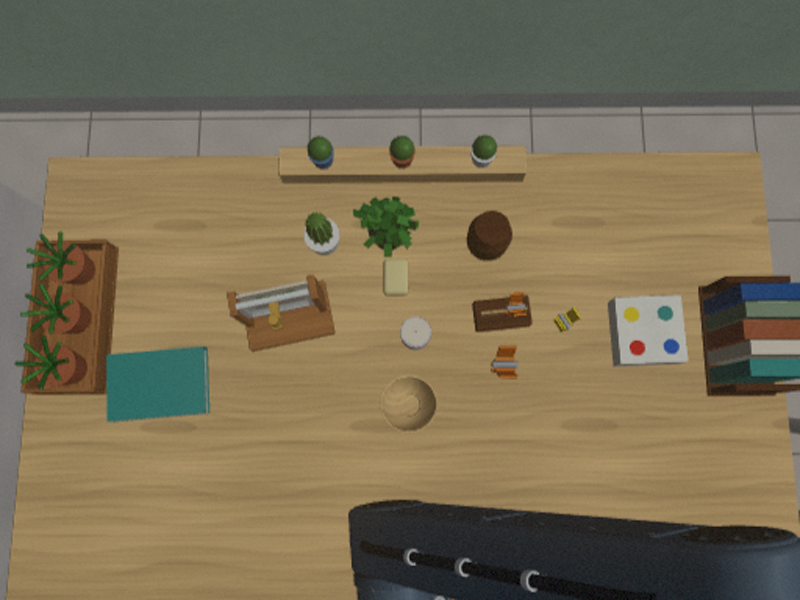

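The scene view shows the stand at (450,285), the rest with the smaller orange clip at (357,372) and the bigger decoy at (320,347). In the top view the knob is at (275,315), the clip on the rest at (516,304) and the decoy at (505,362).

```bash
python3 - <<'E'
import numpy as np,cv2
for n in('top','scene'):
    d=np.load(f'pics/{n}0.npz'); W=d['W']; hsv=cv2.cvtColor(d['color'],cv2.COLOR_BGR2HSV); s=512/800
    x,y,z=W[...,0],W[...,1],W[...,2]
    H,S,V=[hsv[...,i].astype(int) for i in range(3)]
    print(n)
    if n=='top':
        box=np.zeros(z.shape,bool); box[int(270*s):int(355*s),int(222*s):int(340*s)]=1
    else:
        box=(abs(x-XC)<.16)&(abs(y-YC)<.16)
    m=box&(z>.01)
    if n=='top': XC,YC=np.nanmedian(x[m]),np.nanmedian(y[m]); print('c',XC,YC)
    for lo,hi in((.014,.026),(.146,.162),(.17,.19),(.19,.23)):
        k=box&(z>lo)&(z<hi); p=W[k]
        if len(p)>4:
            r=cv2.minAreaRect(p[:,:2].astype(np.float32)*1000); print('stand',lo,len(p),r,np.median(p[:,2]))
    org=(H>5)&(H<16)&(S>190)&(V>110)
    if n=='top':
        b=np.zeros(z.shape,bool); b[int(285*s):int(385*s),int(465*s):int(540*s)]=1
        q=b&(z>.02)&(z<.036); 
        r=cv2.minAreaRect(W[q&(np.arange(384)[:,None]<335*s)][:,:2].astype(np.float32)*1000);print('rest',q.sum(),r)
        C=r[0]
    else: b=(abs(x*1000-C[0])<130)&(abs(y*1000-C[1])<130)
    k,l,st,ce=cv2.connectedComponentsWithStats((b&org).astype(np.uint8))
    for i in range(1,k):
        if st[i,4]>8:
            p=W[l==i]; print('org',st[i],np.nanmedian(p,0),np.nanmin(p,0),np.nanmax(p,0)); print('  ',cv2.minAreaRect(p[:,:2].astype(np.float32)*1000))
    k=b&(z>.045)&(z<.056)&~org
    print('strip',k.sum(), cv2.minAreaRect(W[k][:,:2].astype(np.float32)*1000) if k.sum()>3 else'')
    c=d['color']
    if n=='top':
        a=c[175:225,145:215]; e=c[180:245,295:345]
    else:
        a=c[145:210,260:325]; e=c[200:265,190:255]
    T=[cv2.resize(i,(400,300),interpolation=cv2.INTER_CUBIC) for i in(a,e)]
    if n=='top':row=np.hstack(T)
    else: cv2.imwrite('pics/crop.png',np.vstack([row,np.hstack(T)]))
E
```

```text
top
c 0.5952982871654138 0.2238054399151416
stand 0.014 987 ((601.7207641601562, 232.14456176757812), (108.97337341308594, 170.38084411621094), 11.854157447814941) 0.019248513296693696
stand 0.146 308 ((594.9638671875, 230.51536560058594), (85.53401184082031, 160.7385711669922), 12.435609817504883) 0.15378369522310514
stand 0.17 44 ((582.1704711914062, 226.3819580078125), (56.08250045776367, 123.94490051269531), 11.048303604125977) 0.17132754860402902
stand 0.19 36 ((563.599365234375, 223.1827392578125), (15.91707992553711, 15.227060317993164), 44.8642463684082) 0.19707443490335785
rest 533 ((603.394775390625, -193.67579650878906), (61.871463775634766, 110.33386993408203), 6.046031475067139)
org [327 188   8   7  40] [ 0.62057408 -0.21198908  0.09380361] [ 0.61216873 -0.23038206  0.0278344 ] [ 0.62493368 -0.20085725  0.10970648]
   ((622.2301025390625, -215.97706604003906), (12.187655448913574, 29.102214813232422), 17.505464553833008)
org [328 198   9   4  21] [ 0.59224026 -0.21835943  0.08915045] [ 0.58602694 -0.22659029  0.07164233] [ 0.59980319 -0.20517288  0.10793984]
   ((592.91
[... 1905 characters left out ...]
259765625, -159.18289184570312), (16.965618133544922, 161.97193908691406), 36.47290802001953)
org [227 224   6  10  15] [ 0.62477145 -0.21934872  0.09801062] [ 0.54271154 -0.22408059  0.00114431] [ 0.62955564 -0.08375751  0.11067803]
   ((586.5331420898438, -152.54058837890625), (16.93719482421875, 162.7825164794922), 28.854881286621094)
org [225 235   3  10  21] [ 0.61353898 -0.22576522  0.05031299] [ 0.60243305 -0.22875737  0.03468307] [ 0.61880425 -0.21558195  0.07362606]
   ((610.3131713867188, -221.51840209960938), (7.167596817016602, 18.905790328979492), 36.368988037109375)
strip 79 ((602.5695190429688, -205.41439819335938), (197.90814208984375, 168.06353759765625), 40.641868591308594)
```

View pics/crop.png

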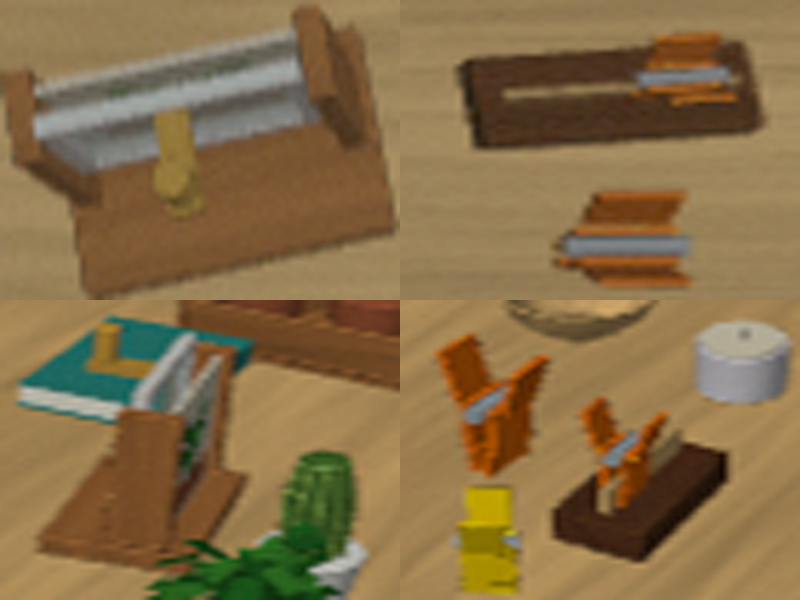

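The crops confirm the sash is raised with its knob in front of the glass, and the clip sits astride the strip near its −y end. I'm heading for the knob.

Request:
drive_tool:
  steps:
    - [87, 1, -0.9, -0.65, 0, 0, 0]
    - [87, 1, -0.9, -0.65, 0, 0, 0]
    - [87, 1, -0.9, -0.65, 0, 0, 0]
    - [87, 1, -0.9, -0.65, 0, 0, 0]
    - [87, 1, -0.9, -0.65, 0, 0, 0]

```text
time_s: 0.6
position: [0.2503, -0.4665, 0.3024]
tcp_rot: [[0.966, 0.26, 0.001], [0.26, -0.966, -0.002], [0.001, 0.002, -1.0]]
force: [0.1, -1.1, -0.0]
opening: 1.0
grasp_force: 0.0
```

Request:
drive_tool:
  steps:
    - [87, 1, -0.95, 0, 0, 0, 0]
    - [87, 1, -0.95, 0, 0, 0, 0]
    - [87, 1, -0.95, 0, 0, 0, 0]
    - [87, 1, -0.95, 0, 0, 0, 0]
    - [87, 1, -0.95, 0, 0, 0, 0]

```text
time_s: 1.1
position: [0.3356, -0.3265, 0.2999]
tcp_rot: [[0.966, 0.259, -0.001], [0.259, -0.966, 0.001], [-0.001, -0.001, -1.0]]
force: [-0.0, -0.9, -0.2]
opening: 1.001
grasp_force: 0.0
```

Request:
drive_tool:
  steps:
    - [87, 1, -1, 0, 0, 0, 0]
    - [87, 1, -1, 0, 0, 0, 0]
    - [87, 1, -1, 0, 0, 0, 0]
    - [87, 1, -1, 0, 0, 0, 0]
    - [87, 1, -1, 0, 0, 0, 0]

```text
time_s: 1.6
position: [0.4213, -0.1812, 0.3001]
tcp_rot: [[0.966, 0.258, -0.0], [0.258, -0.966, -0.0], [-0.0, 0.0, -1.0]]
force: [0.4, -0.2, 0.6]
opening: 1.002
grasp_force: 0.0
```

Request:
drive_tool:
  steps:
    - [87, 0.8, -1, 0, 0, 0, 0]
    - [87, 0.8, -1, 0, 0, 0, 0]
    - [87, 0.8, -1, 0, 0, 0, 0]
    - [87, 0.8, -1, 0, 0, 0, 0]
    - [87, 0.8, -1, 0, 0, 0, 0]

```text
time_s: 2.1
position: [0.4831, -0.042, 0.3001]
tcp_rot: [[0.966, 0.257, -0.001], [0.257, -0.966, -0.001], [-0.001, 0.001, -1.0]]
force: [0.7, -0.5, 0.1]
opening: 1.003
grasp_force: 0.0
```

Request:
drive_tool:
  steps:
    - [87, 0.8, -1, 0, 0, 0, 0]
    - [87, 0.8, -1, 0, 0, 0, 0]
    - [87, 0.8, -1, 0, 0, 0, 0]
    - [87, 0.8, -1, 0, 0, 0, 0]
    - [87, 0.8, -1, 0, 0, 0, 0]

```text
time_s: 2.6
position: [0.5452, 0.0979, 0.2999]
tcp_rot: [[0.967, 0.255, -0.001], [0.255, -0.967, -0.001], [-0.001, 0.001, -1.0]]
force: [-0.6, -0.4, 0.0]
opening: 1.0
grasp_force: 0.0
```

Request:
drive_tool:
  steps:
    - [87, 0.41, -0.95, 0, 0, 0, 0.034]
    - [87, 0.41, -0.95, 0, 0, 0, 0.034]
    - [87, 0.41, -0.95, 0, 0, 0, 0.034]
    - [87, 0.41, -0.95, 0, 0, 0, 0.034]
    - [87, 0.41, -0.95, 0, 0, 0, 0.034]
    - [87, 0.41, -0.95, 0, 0, 0, 0.034]

```text
time_s: 3.2
position: [0.5631, 0.2196, 0.3004]
tcp_rot: [[0.979, 0.203, -0.001], [0.203, -0.979, -0.001], [-0.001, 0.001, -1.0]]
force: [0.9, -0.1, 0.9]
opening: 0.999
grasp_force: 0.0
```

```bash
python3 - <<'E'
from h import *
c=cap('wrist'); s=read_state(); print(s['position'],s['tcp_rot'])
cv2.imwrite('pics/w1.png',c['color'])
W=c['W']; z=W[...,2]; hsv=cv2.cvtColor(c['color'],cv2.COLOR_BGR2HSV)
b=(abs(W[...,0]-.563)<.03)&(abs(W[...,1]-.2235)<.03)&(z>.2)&(z<.225)
print(b.sum(), cv2.minEnclosingCircle(W[b][:,:2].astype(np.float32)*1000),np.median(W[b],0))
k=(z>.15)&(z<.16)&(np.hypot(W[...,0]-.6,W[...,1]-.23)<.13)
print(k.sum(),cv2.minAreaRect(W[k][:,:2].astype(np.float32)*1000))
E
```

```text
[0.56314303 0.21990364 0.30053209] [[ 9.79121349e-01  2.03275897e-01 -5.40999726e-04]
 [ 2.03275380e-01 -9.79121208e-01 -8.83228408e-04]
 [-7.09243353e-04  7.54815866e-04 -9.99999464e-01]]
0 ((0.0, 0.0), 0.0) [nan nan nan]
1716 ((618.080322265625, 232.76255798339844), (44.49264144897461, 160.45535278320312), 11.679398536682129)
  return _methods._mean(a, axis=axis, dtype=dtype,
  ret = um.true_divide(
```

View pics/w1.png

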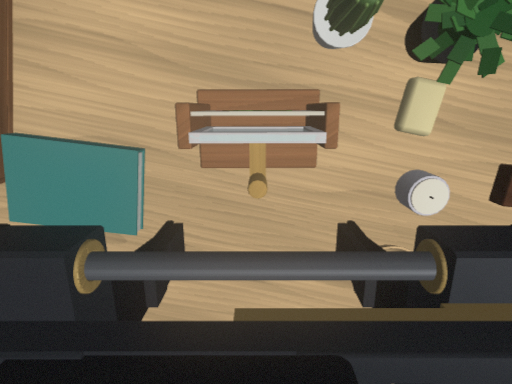

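The wrist view shows the knob at (258,187), the glass rail at row 136 and the card edge at row 113, all square to the tool. I'll measure them.

```bash
python3 - <<'E'
from h import *
c=cap('wrist'); W=c['W']
for u,v in((258,187),(258,180),(258,194),(200,113),(258,113),(318,113),(200,137),(318,137),(186,125),(332,125)): print(u,v,W[v,u].round(4))
# rays to plane z
o=-c['R'].T@c['t']; 
def ray(u,v,z):
    d=c['R'].T@np.array([(u-c['cx'])/c['fx'],(v-c['cy'])/c['fy'],1]); return o+d*(z-o[2])/d[2]
hsv=cv2.cvtColor(c['color'],cv2.COLOR_BGR2HSV)
print('knob',ray(258,187,.214),'edge',ray(196,113,.15),ray(320,113,.15)); print('cam',o)
E
```

```text
258 187 [0.5682 0.2214 0.1977]
258 180 [0.5743 0.2227 0.1969]
258 194 [0.5617 0.2201 0.197 ]
200 113 [0.6183 0.2902 0.1507]
258 113 [0.6299 0.2343 0.1503]
318 113 [0.6419 0.1767 0.1515]
200 137 [0.5975 0.2837 0.1683]
318 137 [0.6203 0.1743 0.1687]
186 125 [0.6044 0.3014 0.1536]
332 125 [0.6336 0.161  0.1549]
knob [0.57234499 0.22219519 0.214     ] edge [0.61749363 0.29416975 0.15      ] [0.64236723 0.17447161 0.15      ]
cam [0.63531645 0.23411534 0.46279907]
```

Request:
drive_tool:
  steps:
    - [60, 0.03, -0.01, 1, 0, 0, 0]
    - [60, 0.03, -0.01, 1, 0, 0, 0]
    - [60, 0.03, -0.01, 1, 0, 0, 0]
    - [60, 0.03, -0.01, 1.1, 0, 0, 0]

```text
out of range: a shift must lie within [-1, 1]
```

Request:
drive_tool:
  steps:
    - [60, 0.03, -0.01, 1, 0, 0, 0]
    - [60, 0.03, -0.01, 1, 0, 0, 0]
    - [60, 0.03, -0.01, 1, 0, 0, 0]
    - [60, 0.03, -0.01, 1, 0, 0, 0]

```text
time_s: 3.7
position: [0.5637, 0.2226, 0.1769]
tcp_rot: [[0.979, 0.205, -0.008], [0.205, -0.979, -0.002], [-0.009, 0.0, -1.0]]
force: [0.1, 0.7, -0.4]
opening: 0.736
grasp_force: 0.0
```

Request:
drive_tool:
  steps:
    - [60, 0, 0, 0.1, 0, 0, 0]
    - [60, 0, 0, 0.1, 0, 0, 0]
    - [0, 0, 0, 0.1, 0, 0, 0]
    - [0, 0, 0, 0.1, 0, 0, 0]
    - [0, 0, 0, 0.1, 0, 0, 0]
    - [0, 0, 0, 0.1, 0, 0, 0]
    - [0, 0, 0, 0.1, 0, 0, 0]
    - [0, 0, 0, 0.1, 0, 0, 0]

```text
time_s: 4.5
position: [0.5664, 0.2241, 0.1687]
tcp_rot: [[0.978, 0.207, 0.0], [0.207, -0.978, -0.001], [0.0, 0.001, -1.0]]
force: [1.0, -9.4, 0.9]
opening: 0.235
grasp_force: 5.6
```

Request:
drive_tool:
  steps:
    - [0, 0, 0.015, 0, 0, 0, 0]
    - [0, 0, 0.015, 0, 0, 0, 0]
    - [0, 0, 0.015, 0, 0, 0, 0]

```text
time_s: 4.8
position: [0.5667, 0.2228, 0.1687]
tcp_rot: [[0.978, 0.206, 0.0], [0.206, -0.978, 0.0], [0.0, -0.0, -1.0]]
force: [-0.3, 0.0, 2.1]
opening: 0.194
grasp_force: 30.0
```

Request:
drive_tool:
  steps:
    - [0, 0, 0, 0.1, 0, 0, 0]
    - [0, 0, 0, 0.2, 0, 0, 0]
    - [0, 0, 0, 0.3, 0, 0, 0]
    - [0, 0, 0, 0.38, 0, 0, 0]
    - [0, 0, 0, 0.41, 0, 0, 0]
    - [0, 0, 0, 0.41, 0, 0, 0]
    - [0, 0, 0, 0.41, 0, 0, 0]

```text
time_s: 5.5
position: [0.5667, 0.2228, 0.12]
tcp_rot: [[0.978, 0.206, 0.0], [0.206, -0.978, 0.0], [0.0, -0.0, -1.0]]
force: [-1.7, -0.1, 8.6]
opening: 0.193
grasp_force: 30.0
```

Request:
drive_tool:
  steps:
    - [0, 0, 0, 0.02, 0, 0, 0]
    - [0, 0, 0, 0.03, 0, 0, 0]
    - [0, 0, 0, 0.03, 0, 0, 0]

```text
time_s: 5.8
position: [0.5668, 0.2228, 0.1199]
tcp_rot: [[0.978, 0.207, 0.001], [0.207, -0.978, 0.0], [0.001, 0.0, -1.0]]
force: [-8.3, -2.6, 25.9]
opening: 0.198
grasp_force: 30.0
```

```bash
python3 - <<'E'
from h import *
c=cap('wrist'); W=c['W']; z=W[...,2]
s=read_state();print(s['position'],s['force'])
cv2.imwrite('pics/w2.png',c['color'])
E
```

```text
[0.56680688 0.22277924 0.11983674] [-7.3760071  -2.28023081 25.70298267]
```

View pics/w2.png

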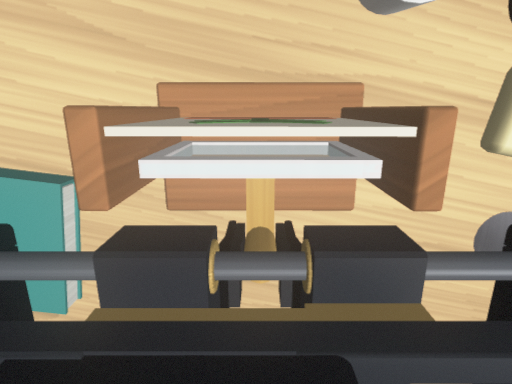

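The sash is against its stop (26 N push-back), with the rail at row 165 in front of and below the card's bare edge (row 131). Releasing the knob.

Request:
drive_tool:
  steps:
    - [0, 0, 0, -0.03, 0, 0, 0]
    - [60, 0, 0, -0.03, 0, 0, 0]
    - [60, 0, 0, -0.03, 0, 0, 0]
    - [60, 0, 0, -0.03, 0, 0, 0]
    - [60, 0, 0, -0.03, 0, 0, 0]
    - [60, 0, 0, -0.5, 0, 0, 0]
    - [60, 0, 0, -0.99, 0, 0, 0]
    - [60, 0, 0, -0.99, 0, 0, 0]

```text
time_s: 6.65
position: [0.5699, 0.2234, 0.2396]
tcp_rot: [[0.978, 0.206, 0.01], [0.206, -0.978, 0.002], [0.01, 0.0, -1.0]]
force: [0.5, 1.0, -0.0]
opening: 0.672
grasp_force: 0.0
```

```bash
python3 - <<'E'
from h import *
c=cap('wrist'); W=c['W']; z=W[...,2]; s=read_state();print(s['position'])
near=np.hypot(W[...,0]-.62,W[...,1]-.235)<.13
for lo,hi in((.1,.13),(.143,.1525),(.153,.16)):
    k=near&(z>lo)&(z<hi); p=W[k]; print(lo,k.sum(),np.median(p[:,2]),cv2.minAreaRect(p[:,:2].astype(np.float32)*1000))
k=np.hypot(W[...,0]-.567,W[...,1]-.2228)<.02
p=W[k&(z>.14)&(z<.155)]; print('knob',len(p),cv2.minEnclosingCircle(p[:,:2].astype(np.float32)*1000),np.median(p,0))
hsv=cv2.cvtColor(c['color'],cv2.COLOR_BGR2HSV)
k=near&(z>.145)&(z<.155)&(hsv[...,1]<60)&(hsv[...,2]>120); p=W[k];print('edge',len(p),cv2.minAreaRect(p[:,:2].astype(np.float32)*1000))
E
```

```text
[0.57014111 0.22349376 0.24047275]
0.1 2974 0.11958274089003132 ((602.89306640625, 229.3687286376953), (74.91596984863281, 134.07467651367188), 11.919350624084473)
0.143 1455 0.14963478443957715 ((598.8328857421875, 228.4080352783203), (83.39979553222656, 134.7239990234375), 11.918681144714355)
0.153 1922 0.1549485567122461 ((618.2313232421875, 232.77479553222656), (44.62184524536133, 159.87258911132812), 11.56948471069336)
knob 346 ((566.4148559570312, 221.8625946044922), 8.71972942352295) [0.56752208 0.22210347 0.14879831]
edge 824 ((629.470947265625, 234.85427856445312), (4.176948547363281, 132.0570068359375), 11.737714767456055)
```

Request:
drive_tool:
  steps:
    - [60, 0, 0, -0.5, 0, 0, 0]
    - [60, 0, 0.5, -0.5, 0, 0, -0.1]
    - [60, 0, 1, -0.5, 0, 0, -0.2]
    - [60, 0, 1, -0.5, 0, 0, -0.3]
    - [60, 0, 1, -0.5, 0, 0, -0.4]
    - [60, 0, 1, -0.5, 0, 0, -0.5]
    - [60, 0, 1, -0.5, 0, 0, -0.6]
    - [60, 0, 1, -0.5, 0, 0, -0.6]

```text
time_s: 7.5
position: [0.5908, 0.105, 0.2929]
tcp_rot: [[0.446, 0.895, -0.003], [0.895, -0.446, 0.0], [-0.001, -0.002, -1.0]]
force: [0.5, -0.1, -0.1]
opening: 0.691
grasp_force: 0.0
```

Request:
drive_tool:
  steps:
    - [60, 0, 0, 0, 0, 0, -0.09]
    - [60, 0, 0, 0, 0, 0, -0.18]
    - [60, 0, 0, 0, 0, 0, -0.27]
    - [60, 0, 0, 0, 0, 0, -0.37]
    - [60, 0, 0, 0, 0, 0, -0.377]
    - [60, 0, 0, 0, 0, 0, -0.377]

```text
time_s: 8.1
position: [0.5912, 0.1053, 0.2938]
tcp_rot: [[-0.098, 0.995, -0.001], [0.995, 0.098, 0.0], [0.0, -0.001, -1.0]]
force: [-0.3, 0.5, -0.7]
opening: 0.69
grasp_force: 0.0
```

Request:
drive_tool:
  steps:
    - [60, -1, -0.04, 0, 0, 0, 0]
    - [60, -1, -0.04, 0, 0, 0, 0]
    - [60, -1, -0.04, 0, 0, 0, 0]
    - [60, -1, -0.04, 0, 0, 0, 0]

```text
time_s: 8.5
position: [0.5992, -0.0177, 0.2942]
tcp_rot: [[-0.095, 0.995, -0.0], [0.995, 0.095, -0.001], [-0.001, -0.0, -1.0]]
force: [-0.6, 0.4, -0.0]
opening: 0.692
grasp_force: 0.0
```

Request:
drive_tool:
  steps:
    - [60, -1, -0.04, 0, 0, 0, 0]
    - [60, -1, -0.04, 0, 0, 0, 0]
    - [60, -1, -0.04, 0, 0, 0, 0]
    - [60, -1, -0.04, 0, 0, 0, 0]

```text
time_s: 8.9
position: [0.6067, -0.1365, 0.2941]
tcp_rot: [[-0.097, 0.995, -0.0], [0.995, 0.097, 0.0], [0.0, -0.0, -1.0]]
force: [-0.1, 0.9, -0.8]
opening: 0.687
grasp_force: 0.0
```

Request:
drive_tool:
  steps:
    - [60, -0.67, -0.05, 0, 0, 0, 0]
    - [60, -0.67, -0.05, 0, 0, 0, 0]
    - [60, -0.67, -0.05, 0, 0, 0, 0]
    - [60, -0.67, -0.05, 0, 0, 0, 0]
    - [60, -0.67, -0.05, 0, 0, 0, 0]

```text
time_s: 9.4
position: [0.6087, -0.2126, 0.2944]
tcp_rot: [[-0.104, 0.995, -0.001], [0.995, 0.104, 0.002], [0.002, -0.0, -1.0]]
force: [-0.9, 0.5, -0.2]
opening: 0.689
grasp_force: 0.0
```

```bash
cat > clip.py <<'E'
from h import *
import sys
c=cap('wrist'); W=c['W']; z=W[...,2]; s=read_state();print(s['position'],s['tcp_rot'].round(3).tolist(),s['force'].round(1))
cv2.imwrite(sys.argv[1],c['color'])
h=cv2.cvtColor(c['color'],cv2.COLOR_BGR2HSV).astype(int)
o=(h[...,0]>4)&(h[...,0]<17)&(h[...,1]>180)&(h[...,2]>90)&(z>.055)
k,l,st,ce=cv2.connectedComponentsWithStats(o.astype(np.uint8))
for i in range(1,k):
    if st[i,4]>30:
        p=W[l==i]; print('org',st[i],p.min(0).round(4),p.max(0).round(4))
        t=p[p[:,2]>p[:,2].max()-.006]; print('  top',cv2.minAreaRect(t[:,:2].astype(np.float32)*1000))
E
python3 clip.py pics/w3.png; python3 - <<'E'
from h import *
c=cap('wrist'); W=c['W']; z=W[...,2]
k=(abs(z-.03)<.005)&(np.hypot(W[...,0]-.605,W[...,1]+.195)<.08); print('rest',k.sum(),cv2.minAreaRect(W[k][:,:2].astype(np.float32)*1000))
k=(abs(z-.052)<.004)&(np.hypot(W[...,0]-.605,W[...,1]+.18)<.045); print('strip',k.sum(),cv2.minAreaRect(W[k][:,:2].astype(np.float32)*1000))
E
```

```text
[ 0.6087342  -0.21268445  0.29455902] [[-0.104, 0.995, -0.0], [0.995, 0.104, 0.001], [0.001, -0.0, -1.0]] [-0.2 -0.1  0.9]
rest 2432 ((605.16552734375, -196.3555908203125), (60.05195236206055, 108.3919906616211), 5.989205360412598)
strip 122 ((602.6469116210938, -177.36373901367188), (15.933634757995605, 50.401851654052734), 6.23516845703125)
```

View pics/w3.png

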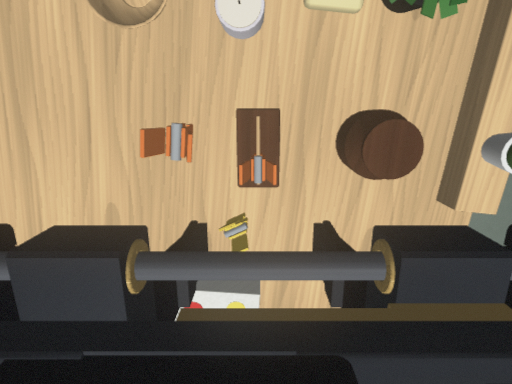

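The clip is at (258,172) on the rest, the decoy at (167,141). The colour mask was too strict, so I'm measuring the clip by height.

```bash
python3 - <<'E'
from h import *
c=cap('wrist'); W=c['W']; z=W[...,2]
h=cv2.cvtColor(c['color'],cv2.COLOR_BGR2HSV)
for u,v in((243,174),(273,174),(258,172),(245,184)): print(h[v,u],W[v,u].round(4))
k=(z>.056)&(np.hypot(W[...,0]-.605,W[...,1]+.215)<.035); p=W[k]
print(len(p),p[:,2].max(),cv2.minAreaRect(p[:,:2].astype(np.float32)*1000))
t=p[p[:,2]>.1]; print(len(t),cv2.minAreaRect(t[:,:2].astype(np.float32)*1000))
g=k&(h[...,1]<110); print('barrel',g.sum(),cv2.minAreaRect(W[g][:,:2].astype(np.float32)*1000),np.median(W[g],0))
E
```

```text
[ 12 158 134] [ 0.591  -0.219   0.1023]
[ 11 173 195] [ 0.6258 -0.2142  0.1075]
[103  10 174] [ 0.6087 -0.2195  0.0792]
[ 13 112 100] [ 0.5928 -0.2487  0.0312]
23624 0.4156470037228265 ((604.9174194335938, -206.75942993164062), (65.51351165771484, 53.624961853027344), 14.286510467529297)
23024 ((604.8773193359375, -204.01034545898438), (67.76195526123047, 47.1201057434082), 6.31557035446167)
barrel 22734 ((601.4813232421875, -207.15670776367188), (65.52670288085938, 53.36248016357422), 38.94831848144531) [ 0.60013865 -0.18881552  0.40288401]
```

```bash
python3 - <<'E'
from h import *
c=cap('wrist'); W=c['W']; z=W[...,2]
h=cv2.cvtColor(c['color'],cv2.COLOR_BGR2HSV)
k=(z>.056)&(z<.13)&(np.hypot(W[...,0]-.607,W[...,1]+.215)<.035); p=W[k]
print(len(p),p[:,2].max(),cv2.minAreaRect(p[:,:2].astype(np.float32)*1000))
t=p[p[:,2]>.1]; print(len(t),cv2.minAreaRect(t[:,:2].astype(np.float32)*1000))
g=k&(h[...,1]<80); print('barrel',g.sum(),cv2.minAreaRect(W[g][:,:2].astype(np.float32)*1000),np.percentile(W[g][:,2],90))
E
```

```text
814 0.11000979189917388 ((607.2899780273438, -216.07627868652344), (42.1073112487793, 34.153404235839844), 6.384280204772949)
203 ((607.3429565429688, -215.74090576171875), (42.10807418823242, 23.679012298583984), 5.88941764831543)
barrel 216 ((607.7071533203125, -216.0294189453125), (8.914138793945312, 34.177696228027344), 6.032334327697754) 0.07956885273108105
```

Request:
drive_tool:
  steps:
    - [62, -0.025, -0.013, 0.3, 0, 0, 0]
    - [62, -0.025, -0.013, 0.65, 0, 0, 0]
    - [62, -0.025, -0.013, 1, 0, 0, 0]
    - [62, -0.025, -0.013, 1, 0, 0, 0]
    - [62, -0.025, -0.013, 1, 0, 0, 0]

```text
time_s: 10.1
position: [0.6076, -0.2178, 0.1747]
tcp_rot: [[-0.103, 0.995, -0.001], [0.995, 0.103, 0.001], [0.001, -0.001, -1.0]]
force: [0.1, -0.3, 0.5]
opening: 0.709
grasp_force: 0.0
```

Request:
drive_tool:
  steps:
    - [62, 0, 0, 0.2, 0, 0, 0]
    - [62, 0, 0, 0.4, 0, 0, 0]
    - [62, 0, 0, 0.6, 0, 0, 0]
    - [62, 0, 0, 0.75, 0, 0, 0]
    - [62, 0, 0, 0.78, 0, 0, 0]
    - [62, 0, 0, 0.78, 0, 0, 0]
    - [62, 0, 0, 0.78, 0, 0, 0]

```text
time_s: 10.8
position: [0.6092, -0.219, 0.0834]
tcp_rot: [[-0.102, 0.995, 0.004], [0.995, 0.103, -0.002], [-0.003, 0.004, -1.0]]
force: [0.3, 0.5, -0.1]
opening: 0.712
grasp_force: 0.0
```

Request:
drive_tool:
  steps:
    - [62, 0.02, 0, 0, 0, 0, 0]
    - [62, 0.02, 0, 0, 0, 0, 0]
    - [62, 0.02, 0, 0, 0, 0, 0]

```text
time_s: 11.1
position: [0.6075, -0.2158, 0.0817]
tcp_rot: [[-0.103, 0.995, 0.001], [0.995, 0.103, -0.001], [-0.001, 0.001, -1.0]]
force: [0.1, 0.2, -0.2]
opening: 0.712
grasp_force: 0.0
```

Request:
drive_tool:
  steps:
    - [45, 0, 0, 0, 0, 0, 0]
    - [40, 0, 0, 0, 0, 0, 0]
    - [35, 0, 0, 0, 0, 0, 0]
    - [28, 0, 0, 0, 0, 0, 0]
    - [15, 0, 0, 0, 0, 0, 0]
    - [15, 0, 0, 0, 0, 0, 0]
    - [15, 0, 0, 0, 0, 0, 0]

```text
time_s: 11.8
position: [0.6072, -0.216, 0.0814]
tcp_rot: [[-0.102, 0.995, 0.001], [0.995, 0.102, -0.0], [-0.0, 0.001, -1.0]]
force: [-0.2, -0.5, 0.2]
opening: 0.29
grasp_force: 30.0
```

Request:
drive_tool:
  steps:
    - [15, 0, 0, -0.1, 0, 0, 0]
    - [15, 0, 0, -0.25, 0, 0, 0]
    - [15, 0, 0, -0.45, 0, 0, 0]
    - [15, 0, 0, -0.7, 0, 0, 0]
    - [15, 0, 0, -0.9, 0, 0, 0]
    - [15, 0, 0, -1, 0, 0, 0]
    - [15, 0, 0, -1, 0, 0, 0]

```text
time_s: 12.5
position: [0.6085, -0.2163, 0.2032]
tcp_rot: [[-0.102, 0.995, 0.004], [0.995, 0.102, -0.002], [-0.003, 0.004, -1.0]]
force: [0.6, -0.3, -0.7]
opening: 0.296
grasp_force: 30.0
```

Request:
drive_tool:
  steps:
    - [15, 0, 0, -0.25, 0, 0, 0]
    - [15, 0, 0, -0.5, 0, 0, 0]
    - [15, 0, 0, -0.75, 0, 0, 0]
    - [15, 0, 0, -0.9, 0, 0, 0]
    - [15, 0, 0, -0.9, 0, 0, 0]

```text
time_s: 13.0
position: [0.6083, -0.2163, 0.3106]
tcp_rot: [[-0.102, 0.995, 0.004], [0.995, 0.102, -0.002], [-0.002, 0.003, -1.0]]
force: [0.7, 1.4, -1.1]
opening: 0.291
grasp_force: 30.0
```

```bash
python3 - <<'E'
from h import *
s=read_state();print(s['position'],s['opening'],s['grasp_force'])
c=cap('wrist'); d=cap('scene'); v=d['color']
q=d['R']@(s['position'])+d['t']; u0,v0=int(d['fx']*q[0]/q[2]+d['cx']),int(d['fy']*q[1]/q[2]+d['cy'])
cr=v[max(0,v0-30):v0+70,max(0,u0-65):u0+65]
cv2.imwrite('pics/w4.png',np.hstack([cv2.resize(c['color'],(400,300)),cv2.resize(cr,(390,300),interpolation=cv2.INTER_CUBIC)]))
E
```

```text
[ 0.6082954  -0.21630373  0.31055124] 0.29142310108075503 29.99883010983467
```

View pics/w4.png

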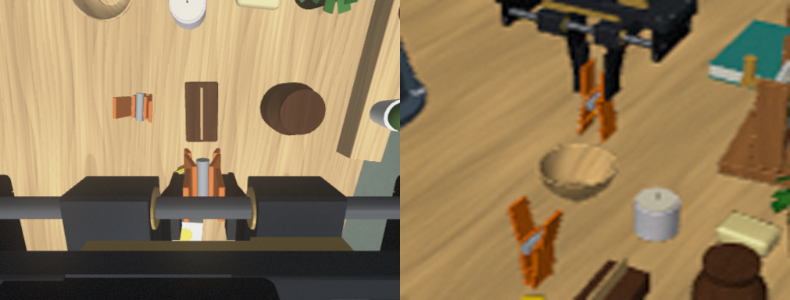

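The clip hangs upright in the fingers with its jaws open, and the rest is empty. I'll measure where it sits relative to the TCP.

```bash
cat > held.py <<'E'
from h import *
s=read_state(); c=cap('wrist'); T=(c['W']-s['position'])@s['tcp_rot']; z=T[...,2]
h=cv2.cvtColor(c['color'],cv2.COLOR_BGR2HSV)
b=np.zeros(z.shape,bool); b[185:300,215:305]=1
o=b&(h[...,0]>3)&(h[...,0]<18)&(h[...,1]>120)&(z>-.03)&(z<.07)
g=b&(h[...,1]<60)&(h[...,2]>90)&(z>-.03)&(z<.02)&(abs(T[...,1])<.012)
for n,k in(('or',o),('barrel',g)):
    p=T[k]*1000
    if len(p): print(n,len(p),np.percentile(p,[1,50,99],axis=0).round(1).tolist())
p=T[g][:,:2].astype(np.float32)*1000; print(cv2.minAreaRect(p))
t=T[o]*1000; t=t[t[:,2]>t[:,2].max()-8]; print('tips',len(t),t.min(0).round(1),t.max(0).round(1))
for sgn in(1,-1):
    q=t[t[:,1]*sgn>0]; print(sgn,q.min(0).round(1),q.max(0).round(1)) if len(q) else 0
print(s['position'],s['tcp_rot'].round(3).tolist())
E
python3 held.py
```

```text
or 1892 [[-11.1, -14.2, -29.6], [9.7, 5.6, 3.2], [15.1, 15.6, 44.6]]
barrel 697 [[-10.3, -3.0, 2.8], [5.3, 1.0, 4.6], [17.2, 5.6, 10.8]]
((3.3599796295166016, 1.070742130279541), (9.336549758911133, 28.105056762695312), 89.79618072509766)
tips 40 [ 10.3 -15.2  41.9] [15.3 16.7 49.9]
1 [10.3 12.  42.1] [15.3 16.7 49.9]
-1 [ 11.7 -15.2  41.9] [ 15.3 -11.5  47.6]
[ 0.60651395 -0.21538378  0.30710875] [[-0.102, 0.995, -0.002], [0.995, 0.102, 0.001], [0.002, -0.002, -1.0]]
```

Request:
drive_tool:
  steps:
    - [15, 0.3, 0.05, 0, 0, 0, 0]
    - [15, 0.6, 0.1, 0, 0, 0, 0]
    - [15, 1, 0.15, 0, 0, 0, 0]
    - [15, 1, 0.15, 0, 0, 0, 0]

```text
time_s: 13.55
position: [0.6111, -0.0883, 0.3064]
tcp_rot: [[-0.108, 0.994, -0.005], [0.994, 0.108, 0.005], [0.006, -0.005, -1.0]]
force: [-1.1, 0.2, -0.4]
opening: 0.291
grasp_force: 30.0
```

Request:
drive_tool:
  steps:
    - [15, 0.3, 0.05, 0, 0, 0, 0]
    - [15, 0.6, 0.1, 0, 0, 0, 0]
    - [15, 1, 0.15, 0, 0, 0, 0]
    - [15, 1, 0.15, 0, 0, 0, 0]

```text
time_s: 13.95
position: [0.617, 0.0321, 0.3067]
tcp_rot: [[-0.108, 0.994, -0.004], [0.994, 0.108, 0.004], [0.004, -0.004, -1.0]]
force: [-0.2, 0.0, -0.9]
opening: 0.293
grasp_force: 30.0
```

Request:
drive_tool:
  steps:
    - [15, 0.3, 0.05, 0, 0, 0, 0]
    - [15, 0.6, 0.1, 0, 0, 0, 0]
    - [15, 1, 0.15, 0, 0, 0, 0]
    - [15, 1, 0.15, 0, 0, 0, 0]

```text
time_s: 14.35
position: [0.6229, 0.1527, 0.3068]
tcp_rot: [[-0.108, 0.994, -0.003], [0.994, 0.108, 0.003], [0.003, -0.003, -1.0]]
force: [0.2, -0.1, -0.1]
opening: 0.292
grasp_force: 30.0
```

Request:
drive_tool:
  steps:
    - [15, 0.3, 0.05, 0, 0, 0, -0.03]
    - [15, 0.6, 0.1, 0, 0, 0, -0.069]
    - [15, 0.71, 0.12, 0, 0, 0, -0.069]
    - [15, 0.71, 0.12, 0, 0, 0, -0.069]
    - [15, 0.71, 0.12, 0, 0, 0, -0.069]
    - [15, 0.71, 0.12, 0, 0, 0, -0.069]

```text
time_s: 14.95
position: [0.6298, 0.2321, 0.3085]
tcp_rot: [[-0.203, 0.979, -0.001], [0.979, 0.203, -0.001], [-0.001, -0.001, -1.0]]
force: [0.2, 0.4, -0.2]
opening: 0.297
grasp_force: 30.0
```

```bash
cat > edge.py <<'E'
from h import *
s=read_state(); c=cap('wrist'); W=c['W']; z=W[...,2]; h=cv2.cvtColor(c['color'],cv2.COLOR_BGR2HSV)
near=np.hypot(W[...,0]-.628,W[...,1]-.236)<.09
k=near&(abs(z-.15)<.004)&(h[...,1]<70)&(h[...,2]>110); p=W[k][:,:2].astype(np.float32)
yaw=np.deg2rad(11.8); X=np.array([np.cos(yaw),np.sin(yaw)]); Y=np.array([-X[1],X[0]])
print('edge',len(p),cv2.minAreaRect(p*1000)); a=p-s['position'][:2]
print('normal off mm',(np.percentile(a@X,[2,50,98])*1000).round(1),'along',(np.percentile(a@Y,[1,99])*1000).round(1))
k=(abs(z-.1545)<.003)&(np.hypot(W[...,0]-.62,W[...,1]-.235)<.13); a=W[k][:,:2]; print('posts',len(a),cv2.minAreaRect(a.astype(np.float32)*1000))
k=(z>.10)&(z<.13)&near; print('rail z',np.percentile(z[k],[50,95]) if k.sum() else None)
cv2.imwrite('pics/e_last.png',c['color'])
E
python3 edge.py; python3 held.py
```

```text
edge 363 ((625.607421875, 251.86766052246094), (3.289660930633545, 96.48678588867188), 11.56363296508789)
normal off mm [-1.8  0.3  1.5] along [-27.1  67.9]
posts 673 ((609.8021240234375, 266.74151611328125), (43.899169921875, 89.64427947998047), 11.711402893066406)
rail z [0.11940645 0.12137012]
or 1927 [[-11.3, -15.2, -29.7], [9.6, 5.6, 3.2], [14.9, 15.5, 46.1]]
barrel 649 [[-10.6, -3.1, 2.9], [4.0, 1.0, 4.5], [16.9, 5.6, 8.8]]
((2.9936866760253906, 0.882373571395874), (28.309778213500977, 9.32783317565918), 0.3430417776107788)
tips 47 [ 10.2 -16.3  41.9] [15.1 16.6 49.9]
1 [10.2 11.9 41.9] [15.1 16.6 49.9]
-1 [ 10.4 -16.3  42. ] [ 15.1 -13.1  48.7]
[0.62982938 0.2321876  0.30874173] [[-0.202, 0.979, -0.001], [0.979, 0.202, -0.001], [-0.001, -0.001, -1.0]]
```

View pics/e_last.png

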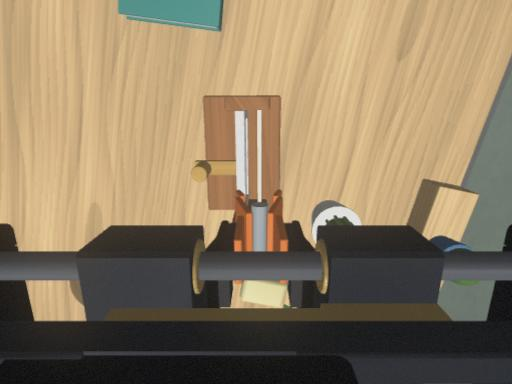

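The card edge (x≈259) runs straight between the open jaws, square to the tool, with about 1 mm of correction needed. Lowering.

Request:
drive_tool:
  steps:
    - [15, 0.015, -0.006, 0.15, 0, 0, 0]
    - [15, 0.015, -0.006, 0.35, 0, 0, 0]
    - [15, 0.015, -0.006, 0.5, 0, 0, 0]
    - [15, 0.015, -0.006, 0.6, 0, 0, 0]
    - [15, 0.015, -0.006, 0.6, 0, 0, 0]
    - [15, 0.015, -0.006, 0.6, 0, 0, 0]

```text
time_s: 15.65
position: [0.6292, 0.2353, 0.2375]
tcp_rot: [[-0.204, 0.979, 0.001], [0.979, 0.204, 0.0], [-0.0, 0.001, -1.0]]
force: [0.3, 0.5, -1.0]
opening: 0.291
grasp_force: 30.0
```

```bash
python3 edge.py; python3 held.py | tail -3
```

```text
edge 435 ((623.0641479492188, 264.5086975097656), (3.4001646041870117, 71.101806640625), 11.73375129699707)
normal off mm [-1.7  0.   1.7] along [-5.  65.1]
posts 1167 ((617.3253173828125, 232.4587860107422), (44.86279296875, 159.97337341308594), 11.827370643615723)
rail z [0.11938727 0.12131297]
1 [ 9.7 12.  44. ] [15.3 16.6 51.1]
-1 [ 11.2 -15.3  43.3] [ 15.  -12.4  45.4]
[0.62950793 0.23552683 0.23813345] [[-0.204, 0.979, 0.002], [0.979, 0.204, 0.0], [-0.0, 0.002, -1.0]]
```

Request:
drive_tool:
  steps:
    - [15, 0, -0.006, 0.1, 0, 0, 0]
    - [15, 0, -0.006, 0.2, 0, 0, 0]
    - [15, 0, -0.006, 0.3, 0, 0, 0]
    - [15, 0, -0.006, 0.4, 0, 0, 0]
    - [15, 0, -0.006, 0.44, 0, 0, 0]
    - [15, 0, -0.006, 0.44, 0, 0, 0]
    - [15, 0, -0.006, 0.44, 0, 0, 0]
    - [15, 0, -0.006, 0.44, 0, 0, 0]

```text
time_s: 16.55
position: [0.6285, 0.2356, 0.1848]
tcp_rot: [[-0.205, 0.979, 0.001], [0.979, 0.205, 0.0], [-0.0, 0.001, -1.0]]
force: [-0.2, 1.2, -0.1]
opening: 0.292
grasp_force: 30.0
```

```bash
python3 edge.py; python3 held.py; python3 - <<'E'
from h import *
s=read_state(); d=cap('scene'); v=d['color']; c=cap('wrist')['color']
q=d['R']@(s['position'])+d['t']; u0,v0=int(d['fx']*q[0]/q[2]+d['cx']),int(d['fy']*q[1]/q[2]+d['cy'])
cr=v[v0-35:v0+40,u0-50:u0+50]
cv2.imwrite('pics/f.png',np.hstack([cv2.resize(c,(400,300)),cv2.resize(cr,(400,300),interpolation=cv2.INTER_CUBIC)]))
E
```

```text
edge 646 ((622.4552001953125, 232.8805694580078), (18.190383911132812, 132.48684692382812), 12.208024978637695)
normal off mm [-15.1   0.3   2.3] along [-66.6  64.2]
posts 2075 ((620.0734252929688, 239.14315795898438), (46.630096435546875, 149.7771759033203), 14.62197208404541)
rail z [0.11960054 0.12612378]
or 1901 [[-12.2, -14.4, -29.7], [9.6, 5.6, 3.2], [14.9, 15.5, 48.8]]
barrel 677 [[-10.5, -3.2, 2.9], [4.9, 0.9, 4.6], [17.0, 5.5, 11.8]]
((3.0215463638305664, 0.621769905090332), (28.465269088745117, 9.328291893005371), 1.3822475671768188)
tips 11 [-67.3 -19.7  56.9] [-66.1 -13.1  62.3]
-1 [-67.3 -19.7  56.9] [-66.1 -13.1  62.3]
[0.62846574 0.2356023  0.18490406] [[-0.205, 0.979, 0.002], [0.979, 0.205, 0.0], [-0.0, 0.002, -1.0]]
```

View pics/f.png

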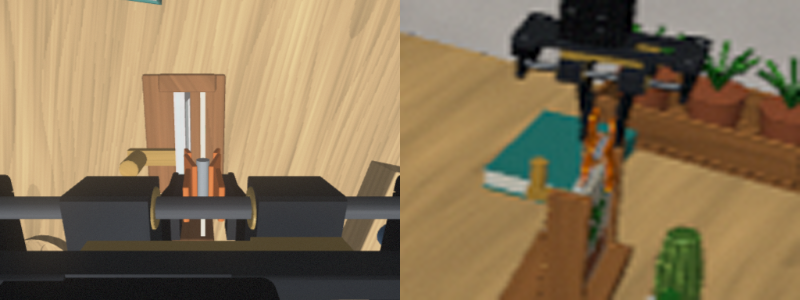

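The clip straddles the card's edge, centred and square. The sash is still down (rail at 0.12 m) and no contact force shows, so I'm handing in.

```bash
python3 -c "
from rig import order; print(order.hand_in())"
```

```text
the job is handed in; nothing more can be done
None
```

I pulled the sash fully down and handed the job in with the clip held wide open over the middle of the card's top edge; by my measurements it is upright and square, with jaw tips about 17 mm below the edge and touching nothing but the fingers, though no verdict came back.

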